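Open the terminal compartment

ROBOT

A 6-joint arm with a two-finger parallel gripper is mounted at the origin on a cart in front of the work surface, level with it; the furniture and walls round the work are solid. World frame = base frame: x ahead of the robot, y to its left, z up, the work surface at z = 0. Lengths are in m, angles in rad, forces in N, time in s.
With the tool pointing down it reaches from about 0.25 to 0.725 m from the base axis. Payload 4 kg.
Tool frame: the origin (TCP) lies on the centre line of the jaws, within the pads' length; the fingertips stand 22 mm ahead of it and the grasp point (between the pads) lies 3 mm ahead of it; z points along the fingers, y is the line along which they close (so a half turn about z gives the same grasp; the last joint's range is limited). The gripper opens to 85 mm and grips with 20 to 120 N. Pads are 22 mm wide; open, the fingers measure 114 mm over their backs; the gripper's body (76 mm by 85 mm) begins 54 mm behind the grasp point. The pads swing forward as they close: fully open they stand 13 mm farther back than shut.
Start: joints at [1.348, 0.241, 0.005, 1.335, 0, 1.571], TCP at [0.11, 0.488, 0.253] pointing down, gripper open.
Joint ranges: [-2.72, 2.72], [-1.05, 1.87], [-1.09, 1.28], [-1.99, 2.15], [-1.42, 1.44], [-3.14, 3.14]. Speed limits (rad/s): [2.79, 2.79, 3.14, 3.14, 3.14, 3.14].

INTERFACE

Orientations are given as a unit quaternion [x, y, z, w].
In Python, from workcell import bot gives the robot as it stands.
- The arm moves only by the shell command python3 -m inch 'ROWS'. ROWS is JSON, one flat list of numbers, 7 for each row, row after row: the shift along the world's x, y, z in mm, then the turn, a rotation vector about the world's x, y, z in rad, then the opening in per cent of the stroke, from 0 (shut) to 100 (fully open). A call has 1 to 8 rows; each row is the pose to reach, as a shift and turn from the pose commanded when the call began; what a row does not reach only later rows make up. A row lasts 1/12 s, in which the tool goes at most 41.7 mm and 7.16 degrees, less where a joint would pass 70% of its speed; a pose out of reach is approached as far as the arm can. A call with a gripper value outside its range is refused whole. The fingers move at their own pace and stop on an object; the grip force is fixed at half the most. Time passes only in rows, so rows that repeat a pose let the fingers close. It gives the time, the measured TCP pose, the force, the opening and the grip force at its end, in the units of the state.
- bot.get_obs(): the state, without advancing time (a new reading comes with each control period).
- bot.camera(name): name is "side" or "top" or "wrist"; returns the picture (400x640x3 uint8, blue, green, red); there is no depth.
- bot.camera_info(name): a dict with "intrinsics" (3x3 intrinsics, pixels), "camera_from_world" (4x4, takes a point from world to camera coordinates); the wrist camera has in their place "hand_eye" (4x4, takes a point from camera to tool coordinates, whose origin is the TCP and whose axes are the flange's). Camera axes: x right, y down, z forward; pixel columns grow to the right and rows downward; lengths in m; the calibration is good to about 2 mm. A picture is of the moment at which its call begins: read the wrist's pose just before it. camera_info takes no time and is no camera call.
- bot.job_done(): hands the job in; it is judged then, once.
Trained networks look in the newest picture that a camera, given by its name, has taken for a name from the list of things; names that differ only in an ending like _2 or _b are one class to them, and where a whole thing is asked for, a point or a joint stands for the part that bears it (a point fixed in the world has none). Each returns a list of dicts, best first, with "confidence" (0 to 1); they miss things now and then, are a little off and sometimes report something else, mostly with a low value. They report only what shows in the picture. A call takes as long as a camera call. They do not tell look-alikes from the thing itself.
- bot.silhouettes(camera, target): "mask" (400x640 bool, what is visible of it) and "uv" ([column, row] in pixels, amid what is visible of it).
- bot.spot_point(camera, target): "uv" ([column, row] in pixels: a listed point, or the origin of a listed thing).
The state is a dict: "clock": time; "joint_pos": joint angles; "joint_vel": joint speeds; "tau": joint torques, N m; "eef_pos": TCP position; "tool_rot": TCP orientation; "ft_force": force on the tool from outside, world axes, zero at the start; "ft_torque": the same for the moment, N m; "grip_width": finger opening in m; "grasp_force": force on a finger pad.
Only numpy, scipy, OpenCV 4.12 (cv2) and the standard library are available. Lean on these libraries where they do the work, as an engineer would, in place of code of your own. Each camera call takes 0.05 s, during which the arm holds its last target. There are 200 camera calls.

TASK

Open the terminal box on the worktop: press the orange snap tab fully down until it stays in, then push the released blue cover along its rails, past the tab's catch, until the terminals are completely uncovered and the cover lies flat on the deck behind them. Nothing needs gripping: just press and push with the fingertips, do not lift the cover, and leave the tape roll and the vial beside the box where they stand.

Things in the scene. Friction and masses are not known exactly. Their poses are not given: they have to be found in the camera images.
- terminal_box: White box, fixed, 186 (x) x 74 (y) mm, bay rim and deck at z 28 mm. Origin: centre of its underside; x runs along the rails from the terminal bay (near end) to the parking deck, y left, z up. Yaw -0.45 to 0.3 rad. Rails at y 32 to 37 mm on both sides, 34 mm high, open at the near end, where two glands stick out 11 mm, below z 22 mm. A lug on the left, 24 mm high (to y 83 mm) carries the tab.
- bay (a point): Centre of the terminal bay's mouth, at x -45, y 0, z 28 mm in the box's frame; axes as the box's. The bay is 64 mm long in x (-77 to -13 mm) and 48 mm wide; the black terminal strip with brass screws in it lies below z 21 mm.
- deck_end (a point): Middle of the end stop's near face at deck height, at x 85, y 0, z 28 mm in the box's frame; axes as the box's. The stop is 6 mm higher than the deck; the flat deck runs from the bay (x -13 mm) to here.
- cover: Blue block 76 (x) x 60 (y) x 18 mm (z) with black slots, loose, about 0.12 kg. Origin: centre of its underside; axes as the box's. Starts on the bay with its origin at x -45, y 0, z 28 mm in the box's frame. Slides with about 1 N along box +x between the rails (2 mm play each side). The bay is fully uncovered when its origin is beyond x 25 mm; it meets the end stop at x 47 mm.
- snap_tab (a joint): Travel of the orange tab in m: 0 to 0.002 at the start (up, locked), 0.012 fully pressed. Moves straight down against about 4 N of friction, no spring: stays where pressed. Its catch, an orange bar across the deck at box x -4 to 6 mm, stands 10 mm above the deck beyond the cover's far face and blocks the cover until the tab is pressed 0.0105.
- tab_top (a point): Centre of the top face of the tab's press pad, orange, ridged, 36 (x) x 34 (y) mm, on the left side of the box: at x = +1 mm, y = +63 mm in the box's frame; its top is 52 mm above the worktop when up and 40 mm when fully pressed. The point moves with the tab; axes as the box's.
- label_tape: Bystander: green roll of tape lying flat, 62 mm across, 19 mm high; origin at the centre of its underside.
- vial_d: Bystander: small vial with white cap and purple contents, 28 mm across, 60 mm tall; origin at the centre of its underside.
Not all that is in view belongs to the job. Of the things shaped like the cover, the blue one is meant.

How it is judged:
On the way:
1. the tab is pressed fully down while the cover is still on its seat (value of joint snap_tab above 0.0105 m and x of cover in the frame of terminal_box below -0.035 m), for 0.1 s.
At the end, for the whole second after the job is handed in: The tab is still in (at least 0.0095 m), the cover lies flat and at rest (within 0.08 rad) on the deck between the rails, its origin between +25 and +52 mm along the box's x (terminals completely uncovered), within 6 mm of the middle line and 24 to 32 mm above the worktop (value of joint snap_tab above 0.0095 m and x of cover in the frame of terminal_box between 0.025 and 0.052 m and y of cover in the frame of terminal_box between -0.006 and 0.006 m and z of cover in the frame of terminal_box between 0.024 and 0.032 m and angle between cover's own z axis and vertical below 0.08 rad and linear speed of cover below 0.01 m/s); the robot touches nothing.
It fails at once if the cover is lifted more than 12 mm off its seat or tipped up by more than 0.3 rad (z of cover in the frame of terminal_box above 0.04 m or angle between cover's own z axis and vertical above 0.3 rad).
It fails at once if a bystander (tape roll or vial) is moved by more than 20 mm (distance of any of label_tape, vial_d from where it was at the start of the episode above 0.02 m).
It also fails if it takes over 48 s, if anything falls off the work surface, if the arm or the gripper's body presses on something with over 40 N, if the wrist force passes 120 N, or if a joint passes its speed limit or range.

## Working session

There is one attempt and no reset: what is moved stays moved. The work goes in short steps, Python scripts to look and compute and a shell command to move; the robot and the scene stay as the last step left them, time stands still between calls to the robot, and variables do not carry over. Pictures are saved under pics/ and viewed, at most 10 in all, crops included, and the job is handed in when it is done.

```bash
mkdir -p pics; cat > h.py <<'E'
import numpy as np,cv2
from workcell import bot
def ray(cam,uv):
    i=bot.camera_info(cam);K=np.array(i["intrinsics"]);T=np.array(i["camera_from_world"])
    d=T[:3,:3].T@np.linalg.solve(K,[uv[0],uv[1],1]);return -T[:3,:3].T@T[:3,3],d
def at(cam,uv,z):
    o,d=ray(cam,uv);return (o+d*(z-o[2])/d[2]).round(4)
E
python3 - <<'E'
from h import *
for c in("top","side"):
    cv2.imwrite(f"pics/{c}0.png",bot.camera(c))
    for t,z in(("bay",.028),("deck_end",.028),("tab_top",.052),("cover",.028),("terminal_box",0),("label_tape",0),("vial_d",0)):
        for r in bot.spot_point(c,t)[:3]: print(c,t,round(r["confidence"],2),np.round(r["uv"],1),at(c,r["uv"],z))
print(bot.get_obs())
E
```

```text
top bay 0.92 [298.1 194.1] [0.5443 0.2331 0.028 ]
top deck_end 0.96 [295.8 148.7] [0.6662 0.2358 0.028 ]
top tab_top 0.6 [272.5 177.4] [0.5886 0.2987 0.052 ]
top cover 0.81 [256.2 226.1] [0.4624 0.3467 0.028 ]
top cover 0.56 [304.6 196.1] [0.5384 0.2159 0.028 ]
top terminal_box 0.65 [298.6 176.5] [0.594  0.2307 0.    ]
top terminal_box 0.15 [273.7 177.8] [0.5924 0.2987 0.    ]
top label_tape 0.93 [204.5 235.6] [0.4408 0.4899 0.    ]
top vial_d 0.67 [414.9 231.2] [ 0.4359 -0.0805  0.    ]
side bay 0.92 [325.7 213.5] [0.5439 0.2332 0.028 ]
side tab_top 0.75 [332.9 193.5] [0.5764 0.2739 0.052 ]
side cover 0.62 [278.8 199. ] [0.4515 0.3269 0.028 ]
side terminal_box 0.66 [341.7 220. ] [0.5843 0.2299 0.    ]
side label_tape 0.51 [260.6 174.1] [0.439  0.4985 0.    ]
side vial_d 0.98 [324.6 334.8] [ 0.4369 -0.0743 -0.    ]
{'clock': 0.8, 'joint_pos': array([1.34799588e+00, 2.40493173e-01, 5.01621812e-03, 1.33521055e+00,
       2.88293968e-05, 1.57082064e+00]), 'joint_vel': array([-0.00096897,  0.0008731 , -0.00040062,  0.00012464, -0.00018611,
       -0.00027414]), 'tau': array([-5.99853520e-04, -3.72150671e+01,  2.52678770e+01,  8.09024405e-04,
       -1.12963642e-04, -4.24683265e-06]), 'eef_pos': array([0.11047333, 0.48764473, 0.25336608]), 'tool_rot': array([ 1.11182036e-01,  9.93800056e-01,  5.56756649e-05, -8.27720588e-06]), 'ft_force': array([-0.36506376, -0.10509782, -0.61224014]), 'ft_torque': array([ 0.0114519 , -0.02522648,  0.01606858]), 'grasp_force': 0.0, 'grip_width': 0.0852282397918271}
```

```bash
python3 - <<'E'
import cv2,numpy as np
a=cv2.imread("pics/top0.png")[100:280,180:440];b=cv2.imread("pics/side0.png")[120:360,220:440]
a=cv2.resize(a,None,fx=3,fy=3,interpolation=3)
cv2.imwrite("pics/a.png",a);cv2.imwrite("pics/b.png",cv2.resize(b,None,fx=2.4,fy=2.4,interpolation=3))
E
```

```text
(no output)
```

View pics/a.png

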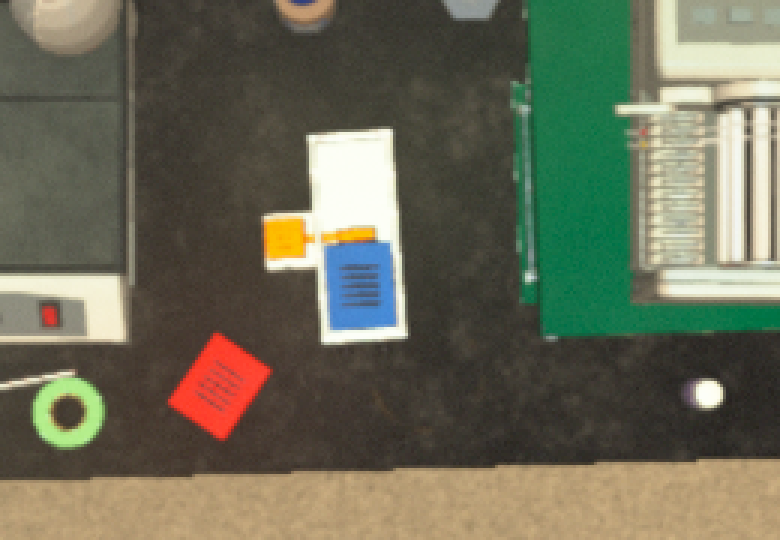

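View pics/b.png

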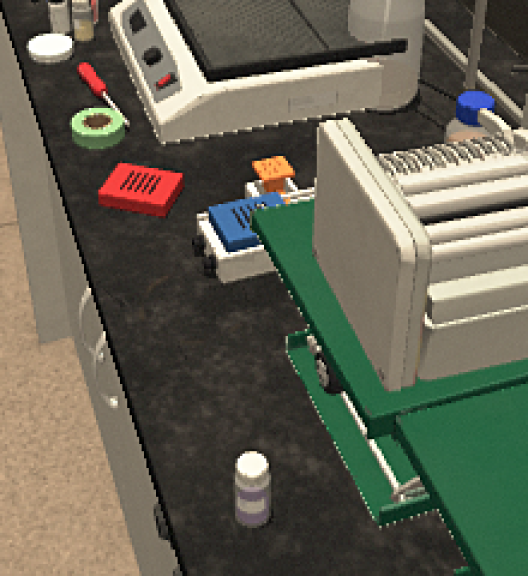

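Top view: the white box's outer corners are at crop pixels (308,135), (392,128), (407,338), (322,345). The tab pad is at about (285,239) and the blue cover at about (360,286). The red block at (220,386) is a decoy, and the tape and vial stand clear of the box. Next I compute the box pose.

```bash
python3 - <<'E'
from h import *
f=lambda u,v,z:at("top",(u/3+180,v/3+100),z)
P=[f(308,135,.034),f(392,128,.034),f(407,338,.034),f(322,345,.034)]
print(P,np.mean(P,0)); 
for a,b in((3,0),(2,1)): d=P[a]*0+P[b]-P[a];print(np.hypot(*d[:2]),np.arctan2(d[1],d[0]))
im=cv2.imread("pics/top0.png").astype(int)
for n,m,z in(("blue",(im[...,0]>im[...,2]+80)&(im[...,0]>im[...,1]+40),.046),("orange",(im[...,2]>200)&(im[...,1]>100)&(im[...,1]<190)&(im[...,0]<70),.052)):
    m=m.astype(np.uint8);m[:,:265]=0;m[:,330:]=0;m[:140]=0;m[230:]=0
    if n=="orange":m[:,283:]=0
    c=cv2.findContours(m,0,1)[0];c=max(c,key=cv2.contourArea);(x,y),s,a=cv2.minAreaRect(c);print(n,x,y,s,a,at("top",(x,y),z))
i=bot.camera_info("wrist");print(i)
E
```

```text
[array([0.6763, 0.2705, 0.034 ]), array([0.6804, 0.1956, 0.034 ]), array([0.4933, 0.1879, 0.034 ]), array([0.4893, 0.2631, 0.034 ])] [0.584825 0.229275 0.034   ]
0.1871463598363591 0.03955155576365137
0.18725837764970624 0.041131252138416056
blue 299.6598815917969 194.73855590820312 (27.78635025024414, 21.302867889404297) 85.91438293457031 [0.5414 0.2288 0.046 ]
orange 275.0 179.0 (10.0, 14.0) 90.0 [0.5842 0.2922 0.052 ]
{'intrinsics': array([[312.64731926,   0.        , 315.67228936],
       [  0.        , 312.64731926, 195.14004906],
       [  0.        ,   0.        ,   1.        ]]), 'hand_eye': array([[ 1.64631716e-04, -9.52882867e-01, -3.03338448e-01,
         7.80374230e-02],
       [ 9.99999984e-01,  1.79401776e-04, -2.08254684e-05,
        -7.07415299e-05],
       [ 7.42636882e-05, -3.03338440e-01,  9.52882881e-01,
        -1.20381702e-01],
       [ 0.00000000e+00,  0.00000000e+00,  0.00000000e+00,
         1.00000000e+00]])}
```

```bash
python3 -m inch '[37,-16,-8,0,0,0.03,0,74,-31,-16,0,0,0.06,0,111,-47,-24,0,0,0.1,0,148,-62,-32,0,0,0.13,0,185,-78,-40,0,0,0.16,0,222,-93,-48,0,0,0.2,0,259,-109,-56,0,0,0.23,0,296,-124,-64,0,0,0.265,0]'
python3 -m inch '[37,-16,-8,0,0,0,0,74,-31,-16,0,0,0,0,111,-47,-24,0,0,0,0,140,-60,-32,0,0,0,0,140,-60,-40,0,0,0,0,140,-60,-40,0,0,0,0]'
python3 - <<'E'
from h import *
o=bot.get_obs();print(o["eef_pos"],o["tool_rot"],o["clock"])
from scipy.spatial.transform import Rotation as R
i=bot.camera_info("wrist");H=i["hand_eye"];K=i["intrinsics"]
im=bot.camera("wrist");cv2.imwrite("pics/w.png",im)
A=R.from_quat(o["tool_rot"]).as_matrix();B=A@H[:3,:3];c=o["eef_pos"]+A@H[:3,3]
for t,z in(("bay",.028),("deck_end",.028),("tab_top",.052),("cover",.028),("terminal_box",0)):
    for r in bot.spot_point("wrist",t)[:2]:
        d=B@np.linalg.solve(K,[*r["uv"],1]);print(t,round(r["confidence"],2),np.round(r["uv"]),c+d*(z-c[2])/d[2])
E
```

```text
clock: 1.47
eef_pos: [0.4082, 0.3625, 0.1891]
tool_rot: [-0.022, 1.0, 0.0, 0.0]
ft_force: [0.4, 1.2, -0.4]
grip_width: 0.0
grasp_force: 0.0
clock: 1.97
eef_pos: [0.5469, 0.3017, 0.1466]
tool_rot: [-0.019, 1.0, -0.001, -0.002]
ft_force: [-0.9, 0.3, -0.8]
grip_width: -0.0001
grasp_force: 0.0
[0.54692068 0.30172326 0.14658028] [-1.93651676e-02  9.99810435e-01 -8.46094783e-04 -1.83509108e-03] 1.9667
tab_top 0.81 [305. 250.] [0.58077003 0.29468397 0.052     ]
cover 0.86 [221. 186.] [0.53995488 0.22585634 0.028     ]
cover 0.82 [386.  81.] [0.45659498 0.34860264 0.028     ]
terminal_box 0.67 [235. 228.] [0.587962   0.22828376 0.        ]
```

View pics/w.png

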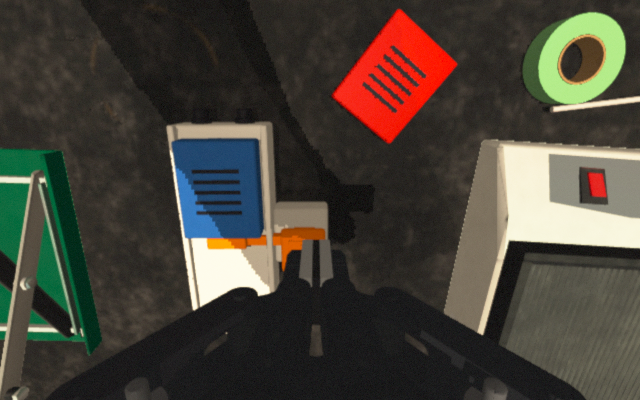

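Wrist view: fingertips at (315,260) just over the tab pad, cover at (221,186), and the position agrees with the top-view estimate. Pressing the tab now.

```bash
python3 -m inch '[18,-5,-20,0,0,0,0,36,-10,-40,0,0,0,0,36,-10,-60,0,0,0,0,36,-10,-68,0,0,0,0,36,-10,-74,0,0,0,0,36,-10,-80,0,0,0,0,36,-10,-85,0,0,0,0,36,-10,-85,0,0,0,0]'
```

```text
clock: 2.93
eef_pos: [0.5821, 0.2942, 0.0647]
tool_rot: [-0.022, 1.0, 0.0, 0.0]
ft_force: [0.6, -0.4, -0.0]
grip_width: -0.0003
grasp_force: 0.0
```

```bash
python3 -m inch '[0,0,-2,0,0,0,0,0,0,-4,0,0,0,0,0,0,-5,0,0,0,0]'
```

```text
clock: 3.18
eef_pos: [0.5829, 0.2945, 0.0617]
tool_rot: [-0.021, 1.0, 0.001, 0.001]
ft_force: [-4.8, -0.5, 14.5]
grip_width: -0.0002
grasp_force: 7.0
```

```bash
python3 -m inch '[0,0,-2,0,0,0,0,0,0,-3,0,0,0,0,0,0,-3,0,0,0,0]'
```

```text
clock: 3.43
eef_pos: [0.583, 0.2947, 0.0615]
tool_rot: [-0.021, 1.0, 0.001, 0.002]
ft_force: [-7.9, -2.0, 21.5]
grip_width: 0.0001
grasp_force: 10.6
```

```bash
python3 -m inch '[0,0,40,0,0,0,0,-15,-10,60,0,0,0,0,-50,-29,60,0,0,0,0,-85,-49,60,0,0,0,0,-120,-69,60,0,0,0,0,-120,-69,60,0,0,0,0]'
python3 - <<'E'
from h import *
o=bot.get_obs();print(o["eef_pos"],o["tool_rot"],o["clock"])
from scipy.spatial.transform import Rotation as R
i=bot.camera_info("wrist");H=i["hand_eye"];K=i["intrinsics"]
im=bot.camera("wrist");s=bot.camera("top")[140:230,230:350]
cv2.imwrite("pics/w2.png",np.hstack([im[::1,60:460],cv2.resize(s,(400,400),interpolation=2)[:,:400]]))
for r in bot.spot_point("wrist","tab_top")[:1]:print(r)
E
```

```text
clock: 3.93
eef_pos: [0.4507, 0.2184, 0.1129]
tool_rot: [-0.021, 1.0, -0.004, -0.008]
ft_force: [-2.3, -0.9, -1.6]
grip_width: -0.0002
grasp_force: 0.0
[0.45065294 0.21839699 0.11290272] [-0.02083789  0.99974423 -0.00387611 -0.00788918] 3.9333
```

View pics/w2.png

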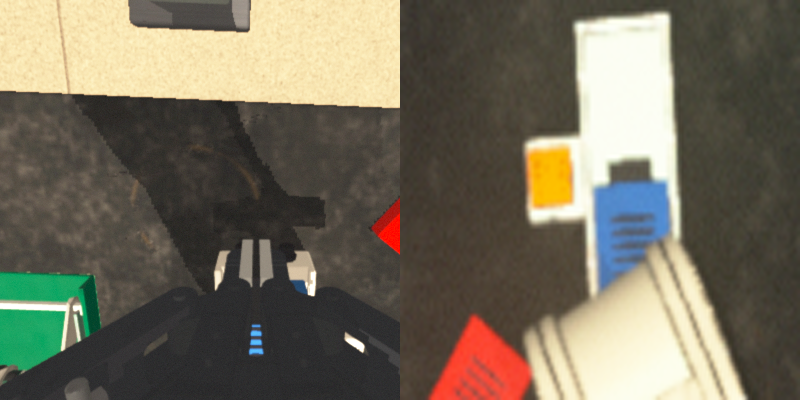

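In the top view the orange catch bar has gone from the deck, leaving only a dark slot, so the tab is fully in. The fingertips sit centred in front of the near end of the box.

```bash
python3 -m inch '[0,0,-25,0,0,0,0,0,0,-45,0,0,0,0,0,0,-59,0,0,0,0,0,0,-59,0,0,0,0]'
python3 -m inch '[10,0,0,0,0,0,0,20,1,0,0,0,0,0,28,1,0,0,0,0,0,34,1,0,0,0,0,0,40,2,0,0,0,0,0,46,2,0,0,0,0,0]'
```

```text
clock: 4.42
eef_pos: [0.463, 0.2249, 0.055]
tool_rot: [-0.021, 1.0, -0.0, -0.001]
ft_force: [-0.8, 0.5, -0.4]
grip_width: 0.0001
grasp_force: 0.0
clock: 4.92
eef_pos: [0.5094, 0.2269, 0.0578]
tool_rot: [-0.021, 1.0, 0.0, 0.0]
ft_force: [-1.6, -0.1, 0.1]
grip_width: 0.0002
grasp_force: 0.7
```

```bash
python3 -m inch '[8,0,0,0,0,0,0,16,1,0,0,0,0,0,24,1,0,0,0,0,0,32,1,0,0,0,0,0,40,2,0,0,0,0,0,48,2,0,0,0,0,0,54,2,0,0,0,0,0,58,2,0,0,0,0,0]'
python3 -m inch '[3,0,0,0,0,0,0,3,0,0,0,0,0,0]'
python3 - <<'E'
from h import *
s=bot.camera("top")[130:230,230:350];cv2.imwrite("pics/t3.png",cv2.resize(s,(720,600),interpolation=2))
E
```

```text
clock: 5.58
eef_pos: [0.5675, 0.2286, 0.0572]
tool_rot: [-0.021, 1.0, 0.0, 0.0]
ft_force: [-1.9, -0.9, 0.7]
grip_width: 0.0003
grasp_force: 0.7
clock: 5.75
eef_pos: [0.5702, 0.2286, 0.0572]
tool_rot: [-0.021, 1.0, -0.0, 0.0]
ft_force: [-0.3, 0.1, -0.5]
grip_width: 0.0001
grasp_force: 0.0
```

View pics/t3.png

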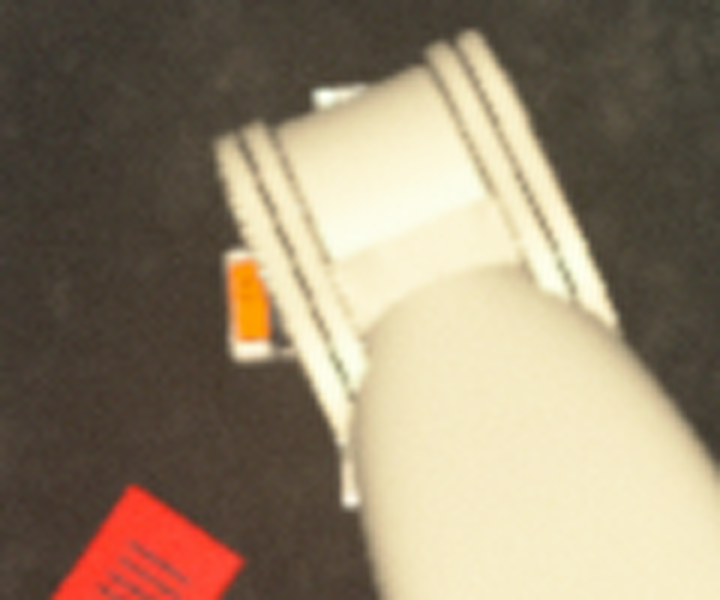

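The arm hides the cover, so I back off, rise clear and look.

```bash
python3 -m inch '[-15,-1,0,0,0,0,0,-30,-1,20,0,0,0,0,-60,-2,55,0,0,0,0,-95,-20,75,0,0,0,0,-130,-40,90,0,0,0,0,-165,-60,100,0,0,0,0,-200,-60,110,0,0,0,0,-200,-60,110,0,0,0,0]'
python3 -m inch '[-20,-40,15,0,0,0,0,-40,-75,30,0,0,0,0,-40,-115,40,0,0,0,0,-40,-115,40,0,0,0,0]'
python3 - <<'E'
from h import *
full=bot.camera("top");s=full[130:230,230:350];cv2.imwrite("pics/t4.png",cv2.resize(s,(720,600),interpolation=2))
im=full.astype(int);m=((im[...,0]>im[...,2]+80)&(im[...,0]>im[...,1]+40)).astype(np.uint8);m[:,:265]=0;m[:,330:]=0;m[:140]=0;m[230:]=0
c=max(cv2.findContours(m,0,1)[0],key=cv2.contourArea);r=cv2.minAreaRect(c);p=at("top",r[0],.046);d=p[:2]-[.585,.229];print(r,p,d@[.999,.043],d@[-.043,.999])
print(bot.get_obs()["ft_force"])
E
```

```text
clock: 6.47
eef_pos: [0.3629, 0.1665, 0.1684]
tool_rot: [-0.021, 1.0, -0.0, -0.002]
ft_force: [-0.7, -0.6, -0.0]
grip_width: 0.0002
grasp_force: 0.0
clock: 6.8
eef_pos: [0.3288, 0.0497, 0.209]
tool_rot: [-0.018, 1.0, -0.001, 0.002]
ft_force: [-0.3, 1.2, -0.0]
grip_width: -0.0002
grasp_force: 0.0
((298.21575927734375, 165.02029418945312), (27.572608947753906, 21.089126586914062), 85.91438293457031) [0.62   0.2304 0.046 ] 0.03502520000000003 -0.00010640000000001652
[ 0.9561328  -0.23476974  0.72076123]
```

View pics/t4.png

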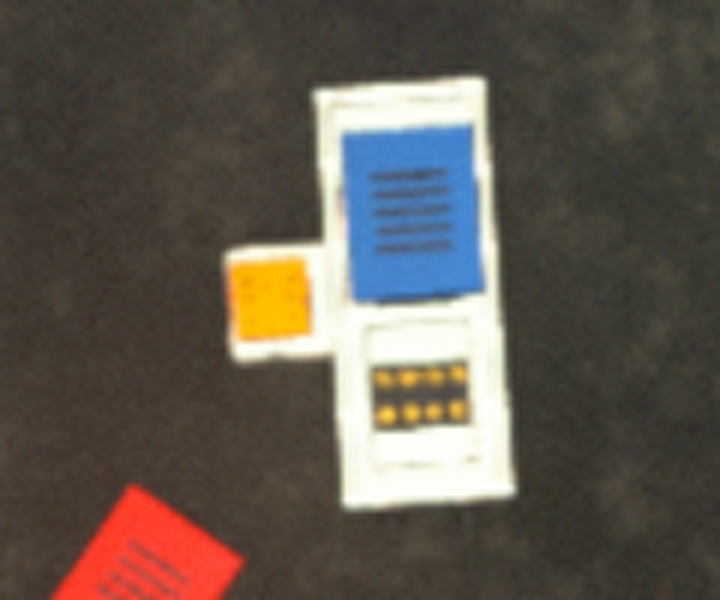

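The cover lies flat at box x of about +35 mm, centred between the rails. The whole bay and its terminals show at about (420,395), and the tab is in.

```bash
python3 -c "
from workcell import bot
print(bot.job_done())"
```

```text
the job is handed in; nothing more can be done
None
```

The job is handed in (no verdict was returned): the tab is pressed in, the blue cover lies on the deck about 35 mm along the box's x and centred between the rails, the terminals are uncovered, and the robot never went near the tape roll or the vial.

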